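# Tare the kitchen scale for a cup

### The job

Get the kitchen scale ready to weigh into the small cup: take the garlic off the pan and put it on the plate, then stand the cup upright and gently on the pan and let go of it. With the cup standing there, turn the scale's tare knob until the wedge-shaped zero mark on the dial lines up with the needle, to within half a division. Don't disturb the jars, the salt shaker, the pepper mill or the plate.

Things in the scene. Friction and masses are not known exactly. Their poses are not given: they have to be found in the camera images.
- scale: The white mechanical kitchen scale, fixed to the worktop; body 136 (its x) x 256 (its y) mm, top 40 mm high. Origin under the body's centre on the worktop, z up. The round pan is at its +y end (centre at y = +66 mm), the round dial with the tare knob at its -y end (centre at y = -64 mm). It may be turned up to 0.25 rad.
- scale_pan: The scale's flat round steel pan, 124 mm across, 6 mm thick, no lip. Origin at the centre of its TOP face, z up; 72 mm above the worktop when empty. It sinks on a spring 25 mm per kg (stop at 22 mm).
- knob_grip (a point): On the axis of the tare knob (vertical), 73 mm above the worktop. The knob is a plain ribbed aluminium cylinder, 38 mm across, from 48 to 79 mm above the worktop, in the centre of the dial; it carries the flat dial disc (116 mm across, top 45 mm above the worktop, raised steel rim round it to 46 mm). Turning friction about 0.05 N m; it stays where it is left.
- scale_dial (a joint): Angle of tare knob and dial together, rad, growing clockwise seen from above, range -2.9 to 2.9. At 0 the zero mark points along the scale's -y (away from the pan), at 1.57 along its -x.
- scale_needle (a joint): Angle of the needle, rad, growing clockwise seen from above, 0 (along the scale's -y) with an empty pan; about 6.28 rad per kg on the pan. The needle is driven by the pan only and stands between dial and knob, out of reach of the fingers. The scale reads zero when scale_dial equals scale_needle.
- zero_mark (a point): The zero mark, a bold black wedge at the edge of the dial, point inwards, where the ring of division ticks has its zero; this point is 50 mm from the knob's axis and turns with the dial. The dial has 40 divisions of 25 g (9 degrees, 8 mm at this radius).
- needle_tip (a point): A point on the needle's line, 50 mm from the knob's axis (the slim black needle itself ends at 45 mm).
- cup: The small white cup with a painted sprig (the only loose cup; a bigger mug stands at the back), 52 mm high, about 0.2 kg, mass unknown. Its round body is 62 mm across at the rim, tapering to a 44 mm foot; wall about 4 mm. Origin on its underside, 13 mm from the cup's axis towards the handle; z up. The handle points to its -y, to 44 mm from the origin, 14 mm wide, 16 to 49 mm high.
- cup_axis (a point): On the axis of the cup's round body, at its underside (at y = +13 mm in the cup's frame); axes as the cup's.
- garlic: A bulb of garlic, 60 mm across, 59 mm high with a pointed top, standing on the pan at the start. Origin at the centre of its underside, z up; widest about 25 mm up.
- plate: The white plate, loose, 190 mm across, rim 21 mm high, its flat floor about 130 mm across and 8 mm high. Origin at the centre of its underside, z up. It may be on either side of the scale.
- spice_jar: Bystander: glass spice jar with a green cap, 46 mm across, 106 mm high, loose, about 115 mm beyond the cup (cup's +x). Origin under its centre.
- salt_shaker: Bystander: glass salt shaker, 44 mm across, 90 mm high, loose, beside the cup (cup's +y). Origin under its centre.
- pepper_mill: Bystander: tall wooden pepper mill, 58 mm across, 170 mm high, loose, behind the scale. Origin under its centre.
- jam_jar: Bystander: jar with a black lid, 63 mm across, 94 mm high, loose, behind the plate. Origin under its centre.
Not all that is in view belongs to the job. Leave any turquoise or yellow look-alike of the cup alone.

How it is judged:
By the outcome, as a careful person would: the job done as asked, in the order asked, and still so for the second after the job is handed in, with the robot touching nothing.
It also fails if it takes over 72 s, if anything falls off the work surface, if the arm or the gripper's body presses on something with over 40 N, if the wrist force passes 120 N, or if a joint passes its speed limit or range.

### The arm

A 6-joint arm with a two-finger parallel gripper is mounted at the origin on a cart in front of the work surface, level with it; the furniture and walls round the work are solid. World frame = base frame: x ahead of the robot, y to its left, z up, the work surface at z = 0. Lengths are in mm, angles in rad, forces in N, time in s.
With the tool pointing down it reaches from about 350 to 975 mm from the base axis. Payload 7.1 kg.
Tool frame: the origin (TCP) lies midway between the tips of the shut fingers; the grasp point (between the pads) lies ctrl.grip_point_offset behind it (ctrl.grip_point_offset is the distance from the TCP to the grasp point, in mm); z points along the fingers, y is the line along which they close (so a half turn about z gives the same grasp; the last joint's range is limited). The gripper opens to 88 mm and grips with 3 to 60 N. Pads are 20 mm wide; open, the fingers measure 115 mm over their backs; the gripper's body (75 mm by 178 mm) begins 61 mm behind the grasp point.
Start: joints at [1.214, 0.423, 1.63, -0, 1.089, -0.019], TCP at [207.101, 589.673, 222.675] pointing down, gripper open.
Joint ranges: [-3, 3], [-0.9, 2.11], [0.09, 2.58], [-1.31, 4.45], [0.11, 2.69], [-2.54, 2.54]. Speed limits (rad/s): [2.39, 2.39, 3.01, 3.14, 3.14, 3.14].

### API

Orientations are given as a rotation vector (axis times angle).
In Python, from workcell import ctrl, get_image, close_job, finder gives the robot as it stands.
- The arm moves only by the tool servo_tool, never from a script. Its argument "deltas" is a list of rows, each a list of 2 entries, a list of its own where there are three numbers: the shift along the tool's x, y, z in mm, then the turn, a rotation vector about the tool's x, y, z in rad. A call has 1 to 5 rows; each row is the pose to reach, as a shift and turn from the pose commanded when the call began, along the tool's axes at that moment; what a row does not reach only later rows make up. A row lasts 1/12 s, in which the tool goes at most 41.7 mm and 7.16 degrees, less where a joint would pass 70% of its speed; a pose out of reach is approached as far as the arm can. A call with a gripper value outside its range is refused whole. "grip" is the closure, from -1 (fully open) to 1 (shut), so that 0 is half open, set as the call begins (left out, the last holds). The fingers move at their own pace and stop on an object; the grip force is fixed at half the most. Time passes only in rows, so rows that repeat a pose let the fingers close. It gives the time, the measured TCP pose, the force, the opening and the grip force at its end, in the units of the state.
- ctrl.get_obs(): the state, without advancing time (a new reading comes with each control period).
- get_image(name): name is "scene" or "top" or "wrist"; returns a dict with "frame" (384x512x3 uint8, blue, green, red), "depth" (384x512 float32, mm along the optical axis (not along the pixel's ray), 0 where there is no reading), "K" (3x3 intrinsics, pixels), "pose" (4x4, takes a point from camera to world coordinates). Camera axes: x right, y down, z forward; pixel columns grow to the right and rows downward; lengths in mm; the calibration is good to about 2 mm. The wrist camera is an equidistant fisheye: a pixel r from the principal point sees the ray r / f radians off the axis. A picture is of the moment at which its call begins.
- close_job(): hands the job in; it is judged then, once.
Trained networks look in a picture, given as the dict that the camera call returned (one of the last four; its "shot" number tells which), for a name from the list of things; names that differ only in an ending like _2 or _b are one class to them, and where a whole thing is asked for, a point or a joint stands for the part that bears it (a point fixed in the world has none). Each returns a list of dicts, best first, with "score" (0 to 1); they miss things now and then, are a little off and sometimes report something else, mostly with a low value. They report only what shows in the picture. A call takes as long as a camera call. They do not tell look-alikes from the thing itself.
- finder.search_frame(query, picture): "rect" ([centre column, centre row, width, height] as shares, 0 to 1, of the picture: columns of its width, rows of its height, round what is visible of it).
- finder.silhouettes(query, picture): "mask" (384x512 bool, what is visible of it) and "rect" ([centre column, centre row, width, height] as shares, 0 to 1, of the picture: columns of its width, rows of its height, round what is visible of it).
The state is a dict: "t": time; "qpos": joint angles; "qvel": joint speeds; "joint_torque": joint torques, N m; "ee_pos": TCP position; "orientation": TCP orientation; "ft_force": force on the tool from outside, world axes, zero at the start; "moment": the same for the moment, N m; "width": finger opening in mm; "grasp_force": force on a finger pad.
Only numpy, scipy, OpenCV 4.12 (cv2) and the standard library are available. Lean on these libraries where they do the work, as an engineer would, in place of code of your own. Each camera call takes 0.05 s, during which the arm holds its last target. There are 200 camera calls.

## Working session

There is one attempt and no reset: what is moved stays moved. The work goes in short steps, Python scripts to look and compute and a tool call to move; the robot and the scene stay as the last step left them, time stands still between calls to the robot, and variables do not carry over. Pictures are saved under pics/ and viewed, at most 10 in all, crops included, and the job is handed in when it is done.

Besides the shell and the picture viewer there is one more tool, called after "Emit:" as name(argument=value, ...) on one line, values as JSON. servo_tool: Moves the arm, as the interface text tells. Its arguments: {"type":"object","properties":{"deltas":{"type":"array","items":{"type":"array"}},"grip":{"type":"number"}},"required":["deltas"]}

```bash
mkdir -p pics; cat > h.py <<'E'
import numpy as np, cv2
from scipy.spatial.transform import Rotation as R
from workcell import ctrl, get_image, close_job, finder
def world(im, mask):
    v,u=np.nonzero(mask & (im["depth"]>0)); d=im["depth"][v,u]; K=im["K"]
    p=np.c_[(u-K[0,2])/K[0,0]*d,(v-K[1,2])/K[1,1]*d,d]
    return p@im["pose"][:3,:3].T+im["pose"][:3,3]
E
python3 - <<'E'
from h import *
o=ctrl.get_obs(); print({k:np.round(v,3).tolist() for k,v in o.items()}, ctrl.grip_point_offset)
for n in("scene","top"):
    im=get_image(n); cv2.imwrite(f"pics/{n}0.png",im["frame"]); print(n,im["K"].round(1).tolist(),im["pose"].round(3).tolist())
    for q in("cup","garlic","plate","scale_pan","knob_grip","scale","spice_jar","salt_shaker","pepper_mill","jam_jar","zero_mark"):
        for r in finder.silhouettes(q,im)[:3]:
            w=world(im,r["mask"]); x,y,a,b=r["rect"]
            print(q,round(r["score"],2),"px",int(x*512),int(y*384),int(a*512),int(b*384),"med",np.median(w,0).round(),"lo",np.percentile(w,2,0).round(),"hi",np.percentile(w,98,0).round())
E
```

```text
{'t': 0.0, 'qpos': [1.214, 0.424, 1.631, -0.0, 1.089, -0.019], 'qvel': [-0.0, -0.0, 0.0, -0.0, 0.001, -0.0], 'joint_torque': [-0.001, -54.464, -27.365, 0.064, 0.023, -0.0], 'ee_pos': [206.937, 589.151, 221.92], 'orientation': [-0.528, -3.097, 0.002], 'ft_force': [-0.494, -0.304, 0.924], 'moment': [0.013, 0.039, 0.041], 'grasp_force': 0.0, 'width': 87.77} 18.700000000000003
scene [[489.8, 0.0, 251.1], [0.0, 489.8, 187.7], [0.0, 0.0, 1.0]] [[-0.701, -0.295, 0.65, -432.382], [-0.714, 0.273, -0.645, 1094.143], [0.013, -0.916, -0.402, 699.039], [0.0, 0.0, 0.0, 1.0]]
cup 0.89 px 251 233 25 24 med [417. 242.  40.] lo [390. 210.  10.] hi [472. 269.  54.]
cup 0.89 px 125 258 24 30 med [531. 574.  39.] lo [509. 539.   7.] hi [568. 602.  54.]
cup 0.88 px 201 235 20 23 med [486. 364.  38.] lo [463. 331.   4.] hi [522. 389.  54.]
garlic 0.59 px 281 179 18 19 med [498.  42. 102.] lo [481.  15.  72.] hi [533.  58. 121.]
garlic 0.48 px 361 175 51 19 med [ 481. -385.   15.] lo [ 385. -460.    1.] hi [ 562. -282.   24.]
plate 0.61 px 362 175 49 19 med [ 479. -386.   15.] lo [ 384. -462.    4.] hi [ 55
[... 1837 characters left out ...]
. -15.  61.] hi [566.  99.  78.]
knob_grip 0.88 px 287 222 28 24 med [500. -91.  45.] lo [ 455. -142.   37.] hi [559. -38.  81.]
scale 0.83 px 270 220 75 53 med [486. -35.  44.] lo [ 439. -147.   20.] hi [567.  92.  79.]
salt_shaker 0.71 px 158 192 10 16 med [438. 440.  53.] lo [428. 429.   5.] hi [458. 460.  90.]
pepper_mill 0.88 px 294 184 12 32 med [653. -59.  81.] lo [641. -82.   1.] hi [681. -33. 163.]
pepper_mill 0.4 px 262 207 14 15 med [499.  24. 109.] lo [479.   2.  82.] hi [524.  51. 124.]
jam_jar 0.75 px 357 224 21 23 med [ 582. -336.   87.] lo [ 569. -362.    7.] hi [ 627. -309.   98.]
zero_mark 0.78 px 289 223 26 25 med [500. -93.  45.] lo [ 457. -142.   37.] hi [560. -39.  81.]
```

```bash
python3 - <<'E'
from h import *
a=cv2.imread("pics/scene0.png")[120:300,90:400]; b=cv2.imread("pics/top0.png")[140:280,120:420]
a=cv2.resize(a,(516,300),interpolation=3);b=cv2.resize(b,(643,300),interpolation=3)
c=np.zeros((600,643,3),np.uint8); c[:300,:516]=a; c[300:]=b; cv2.imwrite("pics/ov.png",c)
E
```

```text
(no output)
```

View pics/ov.png

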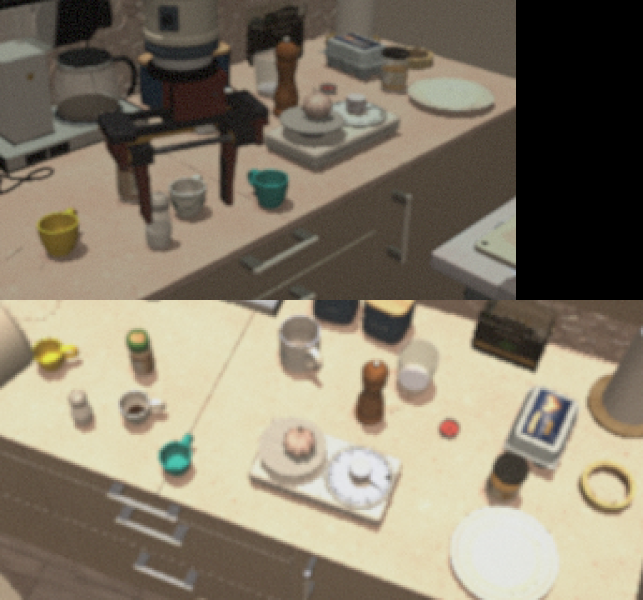

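The things that could be taken for the cup, as scene pixels: yellow (125,258), turquoise (251,233) and white/grey (201,235), plus a bigger mug at the back. I choose the white one at (201,235), world about (493,358). Next I get precise fits and a close crop.

```bash
cat >> h.py <<'E'
from scipy.optimize import least_squares
def circ(p,r=None):
    f=(lambda q:np.hypot(*(p[:,:2]-q[:2]).T)-(r or q[2])); x0=[*np.median(p[:,:2],0),30]
    return least_squares(f,x0[:2] if r else x0,loss="soft_l1",f_scale=2).x
E
python3 - <<'E'
from h import *
P={}
ims={n:get_image(n) for n in("scene","top")}
for n,im in ims.items():
    full=world(im,np.ones((384,512),bool)); P[n]=full
def sel(n,c,rad,z0,z1):
    p=P[n]; return p[(np.hypot(*(p[:,:2]-c).T)<rad)&(p[:,2]>z0)&(p[:,2]<z1)]
for nm,c,rad,z0,z1,r in[("knobside",(508,-90),30,55,76,19),("garlicw",(507,32),40,85,110,None),("shaker",(450,450),45,15,70,22),("jar",(600,410),45,15,80,23),("mill",(665,-50),50,20,60,None),("jam",(595,-335),50,15,80,31.5),("cupside",(490,360),45,35,50,30)]:
    for n in P:
        p=sel(n,c,rad,z0,z1)
        if len(p)>8: print(nm,n,len(p),circ(p,r).round(1))
    p=np.vstack([sel(n,c,rad,z0,z1) for n in P]); print(nm,"both",circ(p,r).round(1))
for nm,c,rad,z0,z1 in[("pantop",(508,42),90,66,75),("knobtop",(508,-90),30,77,83),("platerim",(470,-370),130,14,26)]:
    for n in P:
        p=sel(n,c,rad,z0,z1); pts=p[:,:2].astype(np.float32); h=cv2.convexHull(pts)
        print(nm,n,len(p),np.round(cv2.minEnclosingCircle(h),1) if 0 else (np.round(cv2.minEnclosingCircle(h)[0],1),round(cv2.minEnclosingCircle(h)[1],1)),"bbmid",(np.percentile(pts,1,0)+np.percentile(pts,99,0))/2,"z",np.median(p[:,2]).round(1))
p=sel("top",(500,-25),190,36,42); print("scale body",cv2.minAreaRect(p[:,:2].astype(np.float32)))
im=ims["scene"]["frame"][212:260,175:230]; t=ims["top"]["frame"][170:215,160:215]
c=np.hstack([cv2.resize(im,(400,350),interpolation=3),cv2.resize(t,(400,350),interpolation=3)]); cv2.imwrite("pics/cup.png",c)
E
```

```text
knobside scene 70 [509.7 -87.4]
knobside top 48 [507.8 -90. ]
knobside both [509.  -88.3]
garlicw scene 142 [508.3  29.9  25.5]
garlicw top 101 [506.6  27.2  24. ]
garlicw both [507.8  29.1  25.4]
shaker scene 280 [418.6 470.6]
shaker top 81 [422.  426.2]
shaker both [452.6 451.4]
jar scene 185 [576.2 432.9]
jar top 107 [567.9 369.4]
jar both [597.9 396.5]
mill scene 154 [670.  -54.1  24.9]
mill top 87 [666.6 -56.7  23.7]
mill both [670.1 -55.6  25.9]
jam scene 280 [ 564.5 -297.9]
jam top 153 [ 601.1 -338.2]
jam both [ 601.5 -337.6]
cupside scene 202 [492.2 359.3]
cupside top 74 [491.2 355.6]
cupside both [491.4 358. ]
pantop scene 413 (array([509.5,  45.9]), 65.0) bbmid [508.6497    44.612137] z 72.2
pantop top 435 (array([507.6,  40. ]), 62.7) bbmid [505.97986   40.042915] z 70.1
knobtop scene 44 (array([506., -86.]), 22.1) bbmid [508.1327 -85.5842] z 80.2
knobtop top 34 (array([507.7, -90.5]), 17.5) bbmid [507.14203  -89.781586] z 79.3
platerim scene 468 (array([ 486.8, -364.7]), 111.1) bbmid [ 479.36426 -370.51086] z 19.6
platerim top 817 (array([ 487.1, -367.3]), 113.0) bbmid [ 476.0354  -372.98074] z 18.3
scale body ((549.773681640625, -26.00604248046875), (226.436279296875, 254.3372802734375), 0.7550399303436279)
```

View pics/cup.png

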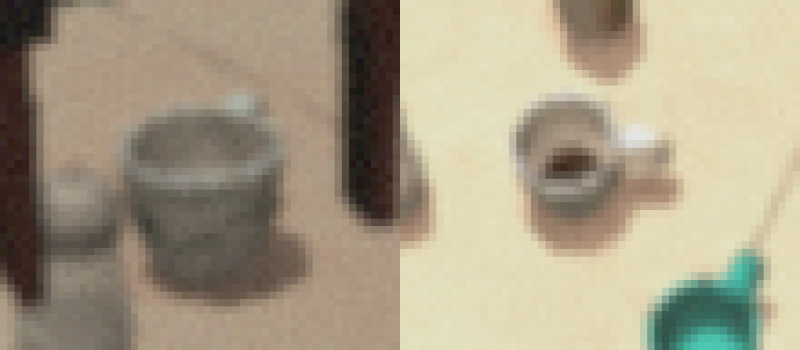

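The crop shows the white cup: its rim centre is about (200,232) in scene, with a white body, and the handle points away from the salt shaker, towards about -y. Now I move over the garlic.

Emit:
servo_tool(deltas=[[[-29,-26.5,0],[0,0,0]],[[-58,-53,0],[0,0,0]],[[-87,-79.5,0],[0,0,0]],[[-116,-106,0],[0,0,0]],[[-145,-132.5,0],[0,0,0]]], grip=-1)

```text
t: 1.72
ee_pos: [300.4, 415.1, 222.7]
orientation: [0.527, 3.097, 0.0]
ft_force: [1.3, 0.7, 0.3]
width: 87.8
grasp_force: 0.0
```

Emit:
servo_tool(deltas=[[[-29,-26.5,0],[0,0,0]],[[-58,-53,0],[0,0,0]],[[-87,-79.5,0],[0,0,0]],[[-116,-106,0],[0,0,0]],[[-145,-132.5,0],[0,0,0]]])

```text
t: 2.13
ee_pos: [393.5, 241.9, 223.0]
orientation: [0.528, 3.096, 0.001]
ft_force: [0.9, -0.1, -0.3]
width: 88.2
grasp_force: 0.0
```

Emit:
servo_tool(deltas=[[[-29,-26.5,0],[0,0,0]],[[-58,-53,0],[0,0,0]],[[-87,-79.5,0],[0,0,0]],[[-116,-106,0],[0,0,0]],[[-145,-132.5,0],[0,0,0]]])

```text
t: 2.55
ee_pos: [486.4, 68.5, 223.0]
orientation: [0.528, 3.096, 0.0]
ft_force: [0.3, 0.2, 0.7]
width: 87.6
grasp_force: 0.0
```

Emit:
servo_tool(deltas=[[[-17,-16,10],[0,0,0]],[[-34.8,-32.3,20],[0,0,0]],[[-34.8,-32.3,20],[0,0,0]],[[-34.8,-32.3,20],[0,0,0]]])

```text
t: 2.88
ee_pos: [507.8, 27.6, 202.2]
orientation: [-0.532, -3.095, 0.0]
ft_force: [0.1, 0.4, 0.5]
width: 88.0
grasp_force: 0.0
```

```bash
cat >> h.py <<'E'
def fproj(im,p):  # world -> fisheye pixel
    c=(np.asarray(p,float)-im["pose"][:3,3])@im["pose"][:3,:3]; th=np.arctan2(np.hypot(c[0],c[1]),c[2]); ph=np.arctan2(c[1],c[0]); K=im["K"]
    return np.array([K[0,2]+K[0,0]*th*np.cos(ph),K[1,2]+K[1,1]*th*np.sin(ph)])
def fworld(im,u,v,z):  # fisheye pixels -> world at height z
    K=im["K"]; a=(np.asarray(u,float)-K[0,2])/K[0,0]; b=(np.asarray(v,float)-K[1,2])/K[1,1]; th=np.hypot(a,b)+1e-9
    d=np.stack([np.sin(th)*a/th,np.sin(th)*b/th,np.cos(th)],-1)@im["pose"][:3,:3].T; o=im["pose"][:3,3]
    return o+d*((z-o[2])/d[...,2])[...,None]
def fcloud(im,mask):
    v,u=np.nonzero(mask&(im["depth"]>0)); K=im["K"]; a=(u-K[0,2])/K[0,0]; b=(v-K[1,2])/K[1,1]; th=np.hypot(a,b)+1e-9; d=im["depth"][v,u]
    c=np.stack([np.tan(th)*a/th*d,np.tan(th)*b/th*d,d],-1); return c@im["pose"][:3,:3].T+im["pose"][:3,3]
E
python3 - <<'E'
from h import *
o=ctrl.get_obs(); print(o["t"],o["ee_pos"],o["orientation"],o["qpos"])
im=get_image("wrist"); cv2.imwrite("pics/w1.png",im["frame"]); print(im["K"],im["pose"].round(3))
P=fcloud(im,np.ones((384,512),bool))
def sel(c,rad,z0,z1): return P[(np.hypot(*(P[:,:2]-c).T)<rad)&(P[:,2]>z0)&(P[:,2]<z1)]
for nm,c,rad,z0,z1 in[("garlic",(508,29),45,92,102),("pan",(508,42),80,68,75),("knob",(508,-89),25,76,83)]:
    p=sel(c,rad,z0,z1)
    if len(p)>5: print(nm,len(p),cv2.minEnclosingCircle(p[:,:2].astype(np.float32)),circ(p),np.median(p,0))
E
```

```text
2.8833 [507.80722797  27.61474055 202.20347123] [-5.31772532e-01 -3.09498088e+00  1.34882701e-04] [ 3.08232633e-02  2.80783574e-01  1.90084821e+00  2.04141635e-04
  9.61212741e-01 -1.19977748e+00]
[[297.31863964   0.         256.01502782]
 [  0.         297.31863964 188.49418789]
 [  0.           0.           1.        ]] [[ 3.35000e-01  9.13000e-01  2.34000e-01  4.43921e+02]
 [ 9.42000e-01 -3.24000e-01 -8.40000e-02  4.96230e+01]
 [-1.00000e-03  2.49000e-01 -9.69000e-01  3.65219e+02]
 [ 0.00000e+00  0.00000e+00  0.00000e+00  1.00000e+00]]
garlic 274 ((510.5663757324219, 28.91863441467285), 29.510845184326172) [511.04243513  28.20209431  27.35457575] [491.3609633   38.27397278  99.26566555]
pan 8297 ((511.1200866699219, 41.41023635864258), 62.32932662963867) [512.725661    36.34025599  48.54894071] [500.72464211  53.22986463  71.80836016]
knob 555 ((509.3786926269531, -88.79904174804688), 19.569456100463867) [505.67232979 -89.83331889  10.93581376] [505.01327355 -90.46949091  79.77254265]
```

View pics/w1.png

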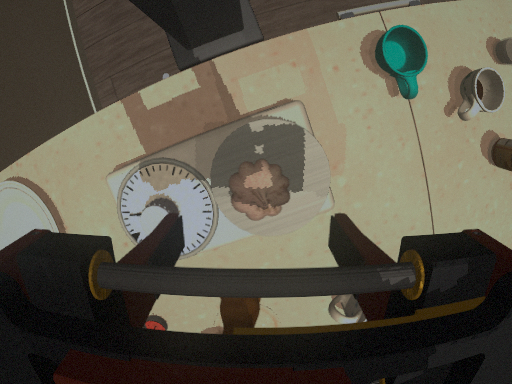

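The wrist view shows the garlic at (260,190) on the pan, the dial at (168,207), and the white cup top right at (485,90). The measured garlic position is (510,29). I descend and grip.

Emit:
servo_tool(deltas=[[[-1.7,1.1,30],[0,0,0]],[[-1.7,1.1,60],[0,0,0]],[[-1.7,1.1,90],[0,0,0]],[[-1.7,1.1,110],[0,0,0]],[[-1.7,1.1,120],[0,0,0]]])

```text
t: 3.35
ee_pos: [508.1, 30.2, 80.8]
orientation: [-0.525, -3.094, 0.001]
ft_force: [-0.5, 0.4, -0.1]
width: 88.0
grasp_force: 0.0
```

Emit:
servo_tool(deltas=[[[0,0,0],[0,0,0]],[[0,0,0],[0,0,0]],[[0,0,0],[0,0,0]],[[0,0,0],[0,0,0]],[[0,0,0],[0,0,0]]], grip=1)

```text
t: 3.77
ee_pos: [510.8, 29.1, 84.0]
orientation: [0.528, 3.095, 0.001]
ft_force: [0.2, -0.1, 0.1]
width: 58.3
grasp_force: 0.1
```

Emit:
servo_tool(deltas=[[[0,0,0],[0,0,0]],[[0,0,0],[0,0,0]],[[0,0,-8],[0,0,0]],[[0,0,-20],[0,0,0]],[[0,0,-30],[0,0,0]]])

```text
t: 4.18
ee_pos: [509.8, 28.9, 113.5]
orientation: [-0.528, -3.097, 0.0]
ft_force: [-0.4, -0.8, -0.3]
width: 55.7
grasp_force: 30.0
```

Emit:
servo_tool(deltas=[[[-4,-16,-10],[0,0,0]],[[-12,-48,-20],[0,0,0]],[[-20,-80,-30],[0,0,0]],[[-28,-112,-30],[0,0,0]],[[-36,-145,-30],[0,0,0]]])

```text
t: 4.6
ee_pos: [496.2, -121.2, 144.3]
orientation: [0.527, 3.095, -0.0]
ft_force: [0.7, -0.6, -0.8]
width: 55.5
grasp_force: 30.0
```

Emit:
servo_tool(deltas=[[[-8,-32,0],[0,0,0]],[[-16,-65,0],[0,0,0]],[[-25,-98,0],[0,0,0]],[[-33,-130,0],[0,0,0]],[[-41,-163,0],[0,0,0]]])

```text
t: 5.02
ee_pos: [480.1, -288.9, 143.5]
orientation: [0.528, 3.096, -0.0]
ft_force: [1.1, 0.2, 0.1]
width: 56.0
grasp_force: 30.0
```

Emit:
servo_tool(deltas=[[[-8,-32,0],[0,0,0]],[[-15,-60,0],[0,0,0]],[[-20.7,-84.8,0],[0,0,0]],[[-20.7,-84.8,10],[0,0,0]],[[-20.7,-84.8,10],[0,0,0]]])

```text
t: 5.43
ee_pos: [470.8, -374.6, 131.8]
orientation: [-0.532, -3.095, -0.001]
ft_force: [-0.2, 0.7, -1.0]
width: 56.0
grasp_force: 30.0
```

```bash
python3 - <<'E'
from h import *
o=ctrl.get_obs(); print(o["t"],o["ee_pos"],o["qpos"],o["width"])
im=get_image("wrist"); cv2.imwrite("pics/w2.png",im["frame"])
P=fcloud(im,np.ones((384,512),bool))
def sel(c,rad,z0,z1): return P[(np.hypot(*(P[:,:2]-c).T)<rad)&(P[:,2]>z0)&(P[:,2]<z1)]
p=sel((477,-371),120,15,24); print("rim",len(p),cv2.minEnclosingCircle(p[:,:2].astype(np.float32)),circ(p))
p=sel((477,-371),60,0,14); print("floor z",len(p),np.percentile(p[:,2],[5,50,95]))
g=sel(o["ee_pos"][:2],40,40,200); print("garlic z",np.percentile(g[:,2],[1,5,50,99]),np.median(g,0))
E
```

```text
5.4333 [ 470.79694007 -374.5883066   131.75335659] [-6.91914267e-01  5.04709113e-01  1.74222537e+00  1.30281225e-04
  8.96247091e-01 -1.92258256e+00] 55.96590641545863
rim 9918 ((473.2543029785156, -372.9229431152344), 95.19668579101562) [ 475.12394556 -373.53572892   82.7905745 ]
floor z 7281 [ 7.71706332  8.91290324 10.67582614]
garlic z [137.83489456 144.52377004 160.28358553 196.28327839] [ 462.00456394 -371.19498353  160.28358553]
```

View pics/w2.png

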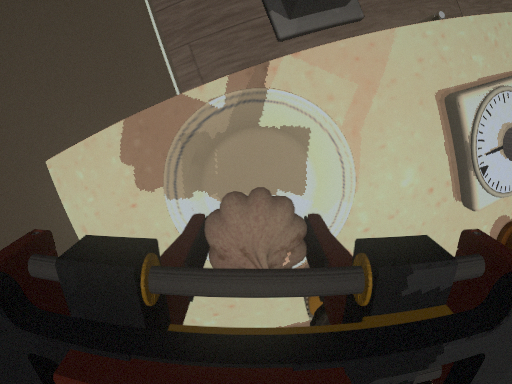

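The garlic is held, seen at (258,232) over the plate (centre about (260,175), z floor about 9). I lower it.

Emit:
servo_tool(deltas=[[[0,0,25],[0,0,0]],[[0,0,55],[0,0,0]],[[0,0,85],[0,0,0]],[[0,0,100],[0,0,0]],[[0,0,107],[0,0,0]]])

```text
t: 5.9
ee_pos: [470.7, -371.4, 23.5]
orientation: [-0.525, -3.093, -0.004]
ft_force: [-0.6, 0.0, 2.7]
width: 56.2
grasp_force: 30.0
```

Emit:
servo_tool(deltas=[[[0,0,1.5],[0,0,0]],[[0,0,3],[0,0,0]],[[0,0,4],[0,0,0]],[[0,0,5],[0,0,0]],[[0,0,5],[0,0,0]]])

```text
t: 6.32
ee_pos: [472.7, -374.0, 22.9]
orientation: [0.528, 3.095, -0.001]
ft_force: [-1.7, 5.0, 8.4]
width: 55.8
grasp_force: 30.0
```

Emit:
servo_tool(deltas=[[[0,0,-1],[0,0,0]],[[0,0,-1],[0,0,0]],[[0,0,-1],[0,0,0]],[[0,0,-1],[0,0,0]],[[0,0,-1],[0,0,0]]], grip=-1)

```text
t: 6.73
ee_pos: [471.9, -374.2, 21.8]
orientation: [0.528, 3.097, -0.0]
ft_force: [0.6, -0.7, 0.3]
width: 85.3
grasp_force: 0.0
```

Emit:
servo_tool(deltas=[[[0,0,-10],[0,0,0]],[[0,0,-40],[0,0,0]],[[0,0,-80],[0,0,0]],[[0,0,-120],[0,0,0]],[[0,0,-160],[0,0,0]]])

```text
t: 7.15
ee_pos: [471.5, -373.8, 183.8]
orientation: [-0.528, -3.096, -0.0]
ft_force: [0.9, -0.4, -0.3]
width: 88.0
grasp_force: 0.0
```

```bash
python3 - <<'E'
from h import *
o=ctrl.get_obs(); print(o["t"],o["ee_pos"],o["orientation"],o["width"])
im=get_image("wrist")
P=fcloud(im,np.ones((384,512),bool))
def sel(c,rad,z0,z1): return P[(np.hypot(*(P[:,:2]-c).T)<rad)&(P[:,2]>z0)&(P[:,2]<z1)]
p=sel((473,-373),120,15,24); print("rim",len(p),cv2.minEnclosingCircle(p[:,:2].astype(np.float32)))
g=sel((473,-373),55,14,90); print("garlic",len(g),np.percentile(g,[1,50,99],axis=0).round(1))
E
```

```text
7.15 [ 471.46350509 -373.7710776   183.75985004] [-5.28184933e-01 -3.09631355e+00 -4.62364317e-04] 88.02269472231319
rim 10372 ((483.49224853515625, -367.18511962890625), 105.91535186767578)
garlic 2099 [[ 444.7 -400.1   34.1]
 [ 468.5 -373.5   50.5]
 [ 496.8 -349.4   67.9]]
```

Emit:
servo_tool(deltas=[[[10,30,-7],[0,0,0]],[[22,69,-14],[0,0,0]],[[34,107,-20],[0,0,0]],[[47,145,-20],[0,0,0]],[[59,184,-20],[0,0,0]]])

```text
t: 7.62
ee_pos: [477.0, -179.5, 202.6]
orientation: [0.529, 3.095, -0.0]
ft_force: [0.5, 0.5, -0.4]
width: 87.9
grasp_force: 0.0
```

Emit:
servo_tool(deltas=[[[12.4,38.5,0],[0,0,0]],[[24.8,77,0],[0,0,0]],[[37.2,115.5,0],[0,0,0]],[[49.6,154,0],[0,0,0]],[[62,192.5,0],[0,0,0]]])

```text
t: 8.03
ee_pos: [482.2, 23.1, 202.3]
orientation: [0.528, 3.096, 0.0]
ft_force: [0.6, -1.1, -0.6]
width: 87.6
grasp_force: 0.0
```

Emit:
servo_tool(deltas=[[[12.4,38.5,0],[0,0,0]],[[24.8,77,0],[0,0,0]],[[37.2,115.5,0],[0,0,0]],[[49.6,154,0],[0,0,0]],[[62,192.5,0],[0,0,0]]])

```text
t: 8.45
ee_pos: [487.5, 225.5, 202.2]
orientation: [0.528, 3.096, 0.0]
ft_force: [-0.1, -0.6, -0.3]
width: 88.0
grasp_force: 0.0
```

Emit:
servo_tool(deltas=[[[12.4,38.5,0],[0,0,0]],[[24.8,77,0],[0,0,0]],[[36,110,0],[0,0,0]],[[41.6,127.9,0],[0,0,0]],[[41.6,127.9,0],[0,0,0]]])

```text
t: 8.87
ee_pos: [490.9, 361.8, 202.0]
orientation: [0.523, 3.097, 0.003]
ft_force: [0.2, 0.0, -1.1]
width: 88.0
grasp_force: 0.0
```

```bash
python3 - <<'E'
from h import *
o=ctrl.get_obs(); print(o["t"],o["ee_pos"],o["orientation"],o["qpos"])
im=get_image("wrist"); cv2.imwrite("pics/w3.png",im["frame"])
P=fcloud(im,np.ones((384,512),bool))
def sel(c,rad,z0,z1): return P[(np.hypot(*(P[:,:2]-c).T)<rad)&(P[:,2]>z0)&(P[:,2]<z1)]
c=np.array([491.,358])
p=sel(c,65,49,56); print("rim",len(p),np.median(p[:,2]))
for i in range(5):
    r=np.hypot(*(p[:,:2]-c).T); q=p[(r<35)]; c=circ(q)[:2] if i<3 else circ(q,29)[:2]
print(c,circ(q))
h=sel(c,62,15,50); r=np.hypot(*(h[:,:2]-c).T); h=h[r>37]; m=np.median(h,0); print("handle",len(h),m,"angle of handle",np.arctan2(*(m[:2]-c)[::-1]), "yaw",np.arctan2(*(m[:2]-c)[::-1])+np.pi/2)
for nm,k in(("shaker",(452,451)),("jar",(600,400))):
    q=sel(k,50,60,120); print(nm,len(q),np.percentile(q,[2,50,98],axis=0).round())
E
```

```text
8.8667 [490.86538861 361.7727953  202.02852677] [5.22694056e-01 3.09683655e+00 2.82948948e-03] [ 6.15311617e-01  4.23744029e-01  1.68240320e+00  7.04718578e-04
  1.03349887e+00 -6.21430166e-01]
rim 656 51.498247229962516
[495.24637182 357.94374253] [495.25175884 357.93377086  28.73900381]
handle 175 [517.02458785 317.1985693   47.65934712] angle of handle -1.0799326453718339 yaw 0.4908636814230627
shaker 998 [[437. 433.  62.]
 [451. 446.  87.]
 [467. 463.  90.]]
jar 911 [[578. 375.  62.]
 [582. 396.  91.]
 [592. 412. 107.]]
```

View pics/w3.png

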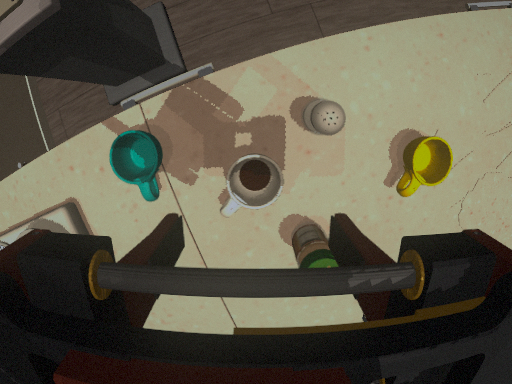

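The picture shows the white cup at (255,182), its handle to (228,210), 47° clear of the finger line. The shaker is at (325,117) and the jar at (315,245), both clear. I descend and grip.

Emit:
servo_tool(deltas=[[[-3.3,1.2,35],[0,0,0]],[[-3.3,1.2,75],[0,0,0]],[[-3.3,1.2,110],[0,0,0]],[[-3.3,1.2,130],[0,0,0]],[[-3.3,1.2,140],[0,0,0]]])

```text
t: 9.33
ee_pos: [492.7, 355.1, 58.7]
orientation: [-0.529, -3.093, 0.006]
ft_force: [-0.3, 0.5, -0.4]
width: 88.3
grasp_force: 0.0
```

Emit:
servo_tool(deltas=[[[0,0,15],[0,0,0]],[[0,0,28],[0,0,0]],[[0,0,37],[0,0,0]],[[0,0,41],[0,0,0]],[[0,0,42],[0,0,0]]])

```text
t: 9.75
ee_pos: [494.4, 357.6, 19.5]
orientation: [-0.528, -3.097, 0.001]
ft_force: [-0.7, 0.0, -1.3]
width: 87.5
grasp_force: 0.0
```

Emit:
servo_tool(deltas=[[[0,0,0],[0,0,0]],[[0,0,0],[0,0,0]],[[0,0,0],[0,0,0]],[[0,0,0],[0,0,0]],[[0,0,0],[0,0,0]]], grip=1)

```text
t: 10.17
ee_pos: [494.8, 358.3, 20.3]
orientation: [0.528, 3.096, 0.001]
ft_force: [-1.1, -0.1, 2.3]
width: 59.8
grasp_force: 30.0
```

Emit:
servo_tool(deltas=[[[0,0,0],[0,0,0]],[[0,0,0],[0,0,0]],[[0,0,-3],[0,0,0]],[[0,0,-8],[0,0,0]],[[0,0,-15],[0,0,0]]])

```text
t: 10.58
ee_pos: [493.7, 357.4, 34.3]
orientation: [-0.528, -3.095, 0.002]
ft_force: [0.1, 0.2, -3.4]
width: 60.0
grasp_force: 30.0
```

Emit:
servo_tool(deltas=[[[0,0,-12],[0,0,0]],[[0,0,-32],[0,0,0]],[[-4,-10,-57],[0,0,0]],[[-12,-30,-82],[0,0,0]],[[-23,-56,-102],[0,0,0]]])

```text
t: 11.0
ee_pos: [498.0, 298.4, 139.3]
orientation: [0.525, 3.096, 0.003]
ft_force: [0.8, 0.3, -2.2]
width: 60.5
grasp_force: 30.0
```

Emit:
servo_tool(deltas=[[[-12,-29,-10],[0,0,0]],[[-24,-58,-13],[0,0,0]],[[-36,-88,-13],[0,0,0]],[[-48,-117,-13],[0,0,0]],[[-60,-146,-13],[0,0,0]]])

```text
t: 11.42
ee_pos: [505.7, 138.4, 150.9]
orientation: [0.528, 3.096, 0.001]
ft_force: [0.3, -0.1, -2.9]
width: 59.5
grasp_force: 30.0
```

Emit:
servo_tool(deltas=[[[-12,-29,0],[0,0,0]],[[-22,-55,0],[0,0,0]],[[-31,-76,0],[0,0,0]],[[-37,-91.3,0],[0,0,0]],[[-37,-91.3,0],[0,0,0]]])

```text
t: 11.83
ee_pos: [510.5, 38.9, 150.7]
orientation: [0.532, 3.095, -0.001]
ft_force: [-0.3, -0.4, -1.9]
width: 59.9
grasp_force: 30.0
```

```bash
python3 - <<'E'
from h import *
o=ctrl.get_obs(); print(o["t"],o["ee_pos"],o["orientation"],o["width"])
im=get_image("wrist"); cv2.imwrite("pics/w4.png",im["frame"])
P=fcloud(im,np.ones((384,512),bool))
def sel(c,rad,z0,z1): return P[(np.hypot(*(P[:,:2]-c).T)<rad)&(P[:,2]>z0)&(P[:,2]<z1)]
p=sel((510,42),85,66,76); print("pan",len(p),cv2.minEnclosingCircle(p[:,:2].astype(np.float32)),np.median(p[:,2]))
c=o["ee_pos"][:2]; p=sel(c,33,160,190); print("rim",len(p),np.percentile(p[:,2],[5,50,95]),circ(p[p[:,2]>np.percentile(p[:,2],60)]))
E
```

```text
11.8333 [510.50695036  38.91600727 150.66023443] [ 5.32127443e-01  3.09532258e+00 -6.66304712e-04] 59.91034021973104
pan 9633 ((510.8804626464844, 41.39683532714844), 61.826026916503906) 72.86154603625587
rim 3767 [161.88507308 181.10116085 184.4294927 ] [511.13670476  37.86950951  29.40182485]
```

View pics/w4.png

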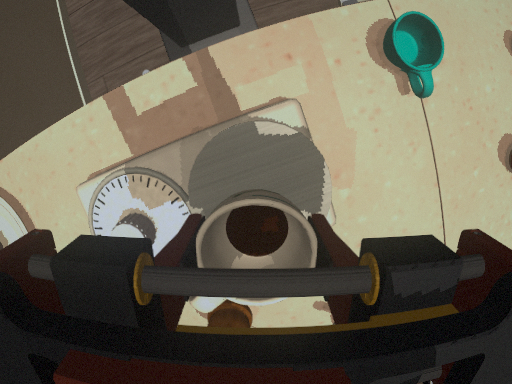

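The cup is level in the grip, with its rim at (257,240) over the pan. I lower it gently.

Emit:
servo_tool(deltas=[[[0,0,12],[0,0,0]],[[0,0,27],[0,0,0]],[[0,0,40],[0,0,0]],[[0,0,49],[0,0,0]],[[0,0,54],[0,0,0]]])

```text
t: 12.3
ee_pos: [509.9, 42.3, 95.0]
orientation: [-0.526, -3.096, 0.0]
ft_force: [-0.9, 0.7, -1.0]
width: 59.5
grasp_force: 30.0
```

Emit:
servo_tool(deltas=[[[0,0,2.5],[0,0,0]],[[0,0,4.5],[0,0,0]],[[0,0,6.5],[0,0,0]],[[0,0,8.5],[0,0,0]],[[0,0,10],[0,0,0]]])

```text
t: 12.72
ee_pos: [510.8, 41.6, 86.0]
orientation: [0.528, 3.096, 0.001]
ft_force: [-0.7, 1.3, 0.3]
width: 59.9
grasp_force: 30.0
```

Emit:
servo_tool(deltas=[[[0,0,0],[0,0,0]],[[0,0,0],[0,0,0]]])

```text
t: 12.88
ee_pos: [510.7, 41.5, 85.9]
orientation: [0.528, 3.096, 0.0]
ft_force: [0.3, 1.5, 0.3]
width: 60.2
grasp_force: 30.0
```

Emit:
servo_tool(deltas=[[[0,0,0],[0,0,0]],[[0,0,0],[0,0,0]],[[0,0,0],[0,0,0]],[[0,0,0],[0,0,0]],[[0,0,0],[0,0,0]]], grip=-1)

```text
t: 13.3
ee_pos: [510.5, 41.4, 85.7]
orientation: [0.528, 3.097, -0.0]
ft_force: [0.0, 0.5, 0.3]
width: 87.3
grasp_force: 0.0
```

Emit:
servo_tool(deltas=[[[0,0,-10],[0,0,0]],[[0,0,-35],[0,0,0]],[[0,0,-65],[0,0,0]],[[0,0,-95],[0,0,0]],[[0,0,-115],[0,0,0]]])

```text
t: 13.72
ee_pos: [511.3, 41.5, 204.0]
orientation: [0.528, 3.094, 0.001]
ft_force: [0.0, -0.2, 0.8]
width: 87.8
grasp_force: 0.0
```

```bash
cat >> h.py <<'E'
def rectify(im,c,z=45,half=60,s=5):  # top-down dial picture: right=-y?  cols=+x..., rows: up=+y
    g=np.arange(-half,half+1e-6,1/s); X,Y=np.meshgrid(c[0]+g,c[1]-g); m=np.array([fproj(im,p) for p in np.c_[X.ravel(),Y.ravel(),np.full(X.size,z)]]).astype(np.float32).reshape(*X.shape,2)
    return cv2.remap(im["frame"],m[...,0],m[...,1],cv2.INTER_CUBIC)
E
python3 - <<'E'
from h import *
o=ctrl.get_obs(); print(o["t"],o["ee_pos"],o["orientation"],o["qpos"],o["width"])
im=get_image("wrist"); cv2.imwrite("pics/w5f.png",im["frame"])
P=fcloud(im,np.ones((384,512),bool))
def sel(c,rad,z0,z1): return P[(np.hypot(*(P[:,:2]-c).T)<rad)&(P[:,2]>z0)&(P[:,2]<z1)]
p=sel((510,42),85,60,72); print("pan",len(p),cv2.minEnclosingCircle(p[:,:2].astype(np.float32)),np.median(p[:,2]))
p=sel((510,42),36,112,126); print("rim",len(p),np.percentile(p[:,2],[5,50,95]),circ(p))
p=sel((509,-89),25,76,83); print("knob",cv2.minEnclosingCircle(p[:,:2].astype(np.float32)))
d=rectify(im,(509.5,-89)); w=cv2.resize(im["frame"],(601,451)); c=np.zeros((451,1202,3),np.uint8)
cv2.imwrite("pics/w5.png",cv2.resize(d,(560,560)))
E
```

```text
13.7167 [511.26248596  41.48138759 203.95198075] [5.27572255e-01 3.09420935e+00 9.17509682e-04] [ 5.77826517e-02  2.82885311e-01  1.89287619e+00 -5.31415786e-05
  9.63040540e-01 -1.17522524e+00] 87.8253041271975
pan 6618 ((511.0670166015625, 41.381229400634766), 62.341468811035156) 66.28413297444658
rim 1090 [113.17058551 116.80861373 118.26168138] [510.66620347  41.21655587  28.69990415]
knob ((510.89892578125, -88.56756591796875), 20.037200927734375)
```

View pics/w5.png

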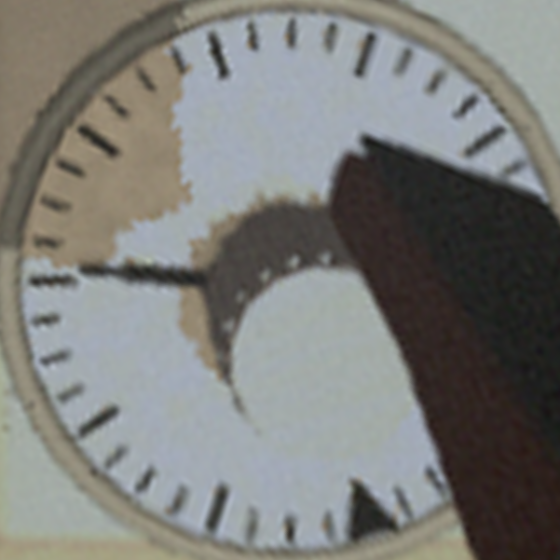

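The cup stands level on the pan. In the rectified dial view (right = +x, up = +y), the needle tip is at (80,270), about 1.62 rad, and the wedge at (370,510), about -0.35 rad. The dial needs about +1.97 rad clockwise, and joint 6 has the range for that in one grip.

Emit:
servo_tool(deltas=[[[-8,-23,0],[0,0,0]],[[-20,-58,0],[0,0,0]],[[-32,-92,0],[0,0,0]],[[-40,-115,0],[0,0,0]],[[-42.9,-122.9,5],[0,0,0]]])

```text
t: 14.18
ee_pos: [510.7, -91.6, 196.7]
orientation: [0.531, 3.094, -0.001]
ft_force: [0.2, -0.3, -0.5]
width: 87.6
grasp_force: 0.0
```

Emit:
servo_tool(deltas=[[[0,0,30],[0,0,0]],[[0,0,65],[0,0,0]],[[0,0,95],[0,0,0]],[[0,0,115],[0,0,0]],[[0,0,125],[0,0,0]]])

```text
t: 14.6
ee_pos: [508.3, -87.8, 68.0]
orientation: [-0.527, -3.092, -0.0]
ft_force: [-0.3, 0.5, 0.2]
width: 87.8
grasp_force: 0.0
```

Emit:
servo_tool(deltas=[[[0,0,8],[0,0,0]],[[0,0,13],[0,0,0]],[[0,0,15.7],[0,0,0]],[[0,0,15.7],[0,0,0]]])

```text
t: 14.93
ee_pos: [510.7, -88.7, 55.4]
orientation: [0.528, 3.096, -0.0]
ft_force: [0.2, -0.6, 0.2]
width: 87.8
grasp_force: 0.0
```

Emit:
servo_tool(deltas=[[[0,0,0],[0,0,0]],[[0,0,0],[0,0,0]],[[0,0,0],[0,0,0]],[[0,0,0],[0,0,0]],[[0,0,0],[0,0,0]]], grip=1)

```text
t: 15.35
ee_pos: [510.4, -88.8, 55.3]
orientation: [0.528, 3.096, -0.0]
ft_force: [1.3, -0.9, 0.5]
width: 57.8
grasp_force: 0.0
```

Emit:
servo_tool(deltas=[[[0,0,0],[0,0,0]],[[0,0,0],[0,0,0]],[[0,0,0],[0,0,0]],[[0,0,0],[0,0,0]],[[0,0,0],[0,0,0]]])

```text
t: 15.77
ee_pos: [510.6, -87.6, 55.0]
orientation: [0.529, 3.096, 0.002]
ft_force: [2.0, 7.9, 0.5]
width: 37.4
grasp_force: 30.0
```

Emit:
servo_tool(deltas=[[[0.3,0.8,0],[0,0,0.05]],[[0.3,0.8,0],[0,0,0.15]],[[0.3,0.8,0],[0,0,0.25]],[[0.3,0.8,0],[0,0,0.35]],[[0.3,0.8,0],[0,0,0.45]]])

```text
t: 16.18
ee_pos: [510.9, -87.1, 55.1]
orientation: [1.213, 2.897, 0.002]
ft_force: [2.3, 5.6, -1.1]
width: 37.4
grasp_force: 30.0
```

Emit:
servo_tool(deltas=[[[0,0,0],[0,0,0.1]],[[0,0,0],[0,0,0.2]],[[0,0,0],[0,0,0.3]],[[0,0,0],[0,0,0.4]],[[0,0,0],[0,0,0.5]]])

```text
t: 16.6
ee_pos: [511.5, -86.9, 55.1]
orientation: [1.892, 2.507, 0.003]
ft_force: [5.3, 8.7, -2.1]
width: 37.3
grasp_force: 30.0
```

Emit:
servo_tool(deltas=[[[0,0,0],[0,0,0.1]],[[0,0,0],[0,0,0.2]],[[0,0,0],[0,0,0.3]],[[0,0,0],[0,0,0.4]],[[0,0,0],[0,0,0.5]]])

```text
t: 17.02
ee_pos: [512.1, -86.8, 55.1]
orientation: [2.453, 1.96, 0.005]
ft_force: [7.2, 9.2, -5.7]
width: 37.4
grasp_force: 30.0
```

Emit:
servo_tool(deltas=[[[0,0,0],[0,0,0.1]],[[0,0,0],[0,0,0.2]],[[0,0,0],[0,0,0.3]],[[0,0,0],[0,0,0.4]],[[0,0,0],[0,0,0.45]]])

```text
t: 17.43
ee_pos: [512.6, -87.1, 55.1]
orientation: [2.829, 1.363, 0.007]
ft_force: [8.2, 7.4, -6.0]
width: 37.5
grasp_force: 30.0
```

```bash
python3 - <<'E'
from h import *
o=ctrl.get_obs(); print(o["t"],o["ee_pos"],o["orientation"],o["qpos"],o["width"],o["ft_force"],o["moment"])
im=get_image("wrist"); d=rectify(im,(510.3,-88.6)); print(d.shape)
s=get_image("top"); cv2.imwrite("pics/w6.png",np.hstack([cv2.resize(d,(400,400)),cv2.resize(im["frame"][:300],(400,400))]))
E
```

```text
17.4333 [512.62065134 -87.05710878  55.12597057] [2.82899354 1.36325553 0.0068073 ] [-0.192056    0.5330645   1.95715877  0.00263157  0.64714553  0.47853902] 37.49265546429177 [ 8.20509068  7.44099864 -6.03403869] [ 1.35724623 -1.11153017  0.03949513]
(601, 601, 3)
```

View pics/w6.png

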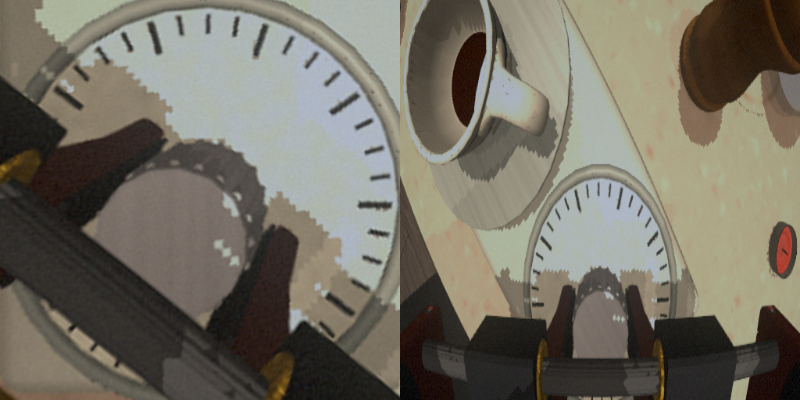

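The view shows the dial turned, but the wedge is hidden behind the gripper. I release and lift to look.

Emit:
servo_tool(deltas=[[[0,0,0],[0,0,0]],[[0,0,0],[0,0,0]],[[0,0,0],[0,0,0]],[[0,0,0],[0,0,0]],[[0,0,0],[0,0,0]]], grip=-1)

```text
t: 17.95
ee_pos: [510.0, -88.0, 55.0]
orientation: [-2.826, -1.371, 0.0]
ft_force: [0.3, 0.3, 0.0]
width: 67.4
grasp_force: 0.0
```

Emit:
servo_tool(deltas=[[[0,0,-10],[0,0,0]],[[0,0,-40],[0,0,0]],[[-10,0,-75],[0,0,0]],[[-30,0,-110],[0,0,0]],[[-55,0,-135],[0,0,0]]])

```text
t: 18.37
ee_pos: [477.0, -131.2, 193.3]
orientation: [2.823, 1.373, 0.004]
ft_force: [-0.1, -0.1, 0.4]
width: 87.9
grasp_force: 0.0
```

Emit:
servo_tool(deltas=[[[-10,0,-10],[0,0,0]],[[-10,0,-10],[0,0,0]],[[-10,0,-10],[0,0,0]]])

```text
t: 18.62
ee_pos: [469.9, -139.1, 200.2]
orientation: [2.827, 1.369, 0.002]
ft_force: [-0.9, 0.3, -0.0]
width: 87.6
grasp_force: 0.0
```

```bash
python3 - <<'E'
from h import *
o=ctrl.get_obs(); print(o["t"],o["ee_pos"],o["orientation"],o["qpos"])
im=get_image("wrist"); np.savez("im6.npz",**{k:im[k] for k in("frame","depth","K","pose")})
P=fcloud(im,np.ones((384,512),bool))
def sel(c,rad,z0,z1): return P[(np.hypot(*(P[:,:2]-c).T)<rad)&(P[:,2]>z0)&(P[:,2]<z1)]
p=sel((510,-89),25,76,83); print("knob",len(p),cv2.minEnclosingCircle(p[:,:2].astype(np.float32)))
p=sel((510,42),85,60,72); print("pan",cv2.minEnclosingCircle(p[:,:2].astype(np.float32)),np.median(p[:,2]))
p=sel((510,42),36,112,126); print("rim",len(p),circ(p))
d=rectify(im,(510.5,-88.6)); cv2.imwrite("pics/w7.png",cv2.resize(d,(600,600)))
E
```

```text
18.6167 [ 469.94229567 -139.08041849  200.18978944] [2.82687668e+00 1.36923059e+00 1.53779239e-03] [-3.12190320e-01  2.55823982e-01  1.94220852e+00  3.28009338e-04
  9.42458963e-01  3.56295698e-01]
knob 1237 ((511.7688903808594, -88.91609954833984), 19.814645767211914)
pan ((510.7867126464844, 40.65341567993164), 62.077571868896484) 66.28377163299612
rim 657 [511.36283091  39.67255855  28.77688748]
```

View pics/w7.png

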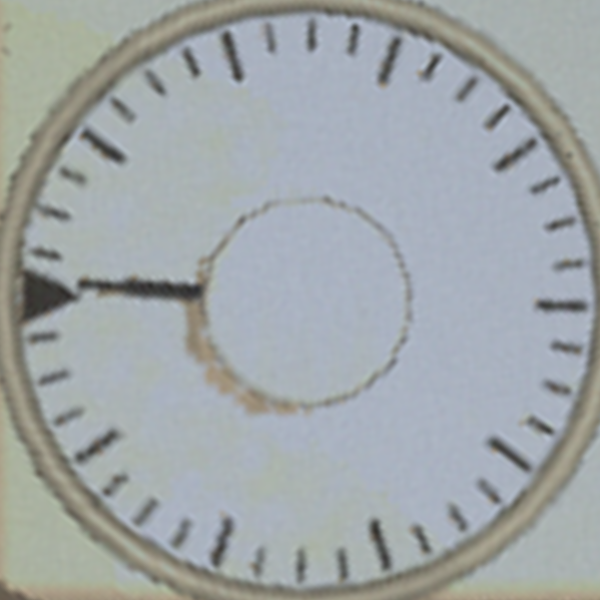

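The rectified view shows the wedge apex at (80,296) and the needle tip at (78,284), about 0.05 rad (0.3 division) short with the centre at (306,300). I make one small fine correction.

Emit:
servo_tool(deltas=[[[25,0,10],[0,0,0]],[[55,0.8,30],[0,0,0]],[[66.4,0.8,65],[0,0,0]],[[66.4,0.8,100],[0,0,0]],[[66.4,0.8,125],[0,0,0]]])

```text
t: 19.08
ee_pos: [510.3, -85.0, 70.6]
orientation: [-2.822, -1.374, 0.006]
ft_force: [-1.0, 0.9, -0.3]
width: 87.7
grasp_force: 0.0
```

Emit:
servo_tool(deltas=[[[0,0,8],[0,0,0]],[[0,0,15],[0,0,0]],[[0,0,20],[0,0,0]],[[0,0,20],[0,0,0]]])

```text
t: 19.42
ee_pos: [511.8, -87.1, 54.6]
orientation: [-2.826, -1.372, 0.001]
ft_force: [0.0, -0.2, 0.2]
width: 87.7
grasp_force: 0.0
```

Emit:
servo_tool(deltas=[[[0,0,0],[0,0,0]],[[0,0,0],[0,0,0]],[[0,0,0],[0,0,0]],[[0,0,0],[0,0,0]],[[0,0,0],[0,0,0]]], grip=1)

```text
t: 19.83
ee_pos: [512.0, -87.4, 55.6]
orientation: [2.826, 1.371, 0.002]
ft_force: [-0.0, 1.1, 0.4]
width: 57.7
grasp_force: 0.0
```

Emit:
servo_tool(deltas=[[[0,0,0],[0,0,0]],[[0,0,0],[0,0,0]],[[0,0,0],[0,0,0]],[[0,0,0],[0,0,0]],[[0,0,0],[0,0,0]]])

```text
t: 20.25
ee_pos: [512.2, -87.6, 55.1]
orientation: [2.826, 1.372, 0.001]
ft_force: [1.5, -3.0, 0.1]
width: 37.7
grasp_force: 30.0
```

Emit:
servo_tool(deltas=[[[0,0,0],[0,0,0.025]],[[0,0,0],[0,0,0.05]],[[0,0,0],[0,0,0.05]],[[0,0,0],[0,0,0.05]],[[0,0,0],[0,0,0.05]]])

```text
t: 20.67
ee_pos: [512.2, -87.6, 55.1]
orientation: [2.859, 1.301, 0.001]
ft_force: [2.3, -3.9, -0.5]
width: 37.4
grasp_force: 30.0
```

Emit:
servo_tool(deltas=[[[0,0,0],[0,0,0]],[[0,0,0],[0,0,0]],[[0,0,0],[0,0,0]],[[0,0,0],[0,0,0]],[[0,0,0],[0,0,0]]], grip=-1)

```text
t: 21.08
ee_pos: [511.3, -87.0, 54.9]
orientation: [-2.859, -1.301, 0.001]
ft_force: [0.5, 0.4, -0.1]
width: 67.2
grasp_force: 0.0
```

Emit:
servo_tool(deltas=[[[0,0,-10],[0,0,0]],[[0,0,-40],[0,0,0]],[[-10,0,-75],[0,0,0]],[[-30,0,-110],[0,0,0]],[[-55,0,-135],[0,0,0]]])

```text
t: 21.5
ee_pos: [476.5, -128.7, 193.3]
orientation: [2.857, 1.303, 0.004]
ft_force: [-0.0, -0.1, 1.0]
width: 87.5
grasp_force: 0.0
```

Emit:
servo_tool(deltas=[[[-10,0,-10],[0,0,0]],[[-10,0,-10],[0,0,0]],[[-10,0,-10],[0,0,0]]])

```text
t: 21.75
ee_pos: [469.0, -136.3, 200.2]
orientation: [2.86, 1.298, 0.002]
ft_force: [0.1, -0.2, -0.2]
width: 88.0
grasp_force: 0.0
```

```bash
python3 - <<'E'
from h import *
o=ctrl.get_obs(); print(o["t"],o["ee_pos"])
im=get_image("wrist"); d=cv2.resize(rectify(im,(510.5,-88.6)),(600,600))
P=fcloud(im,np.ones((384,512),bool)); p=P[(np.hypot(*(P[:,:2]-(510,42)).T)<36)&(P[:,2]>112)&(P[:,2]<126)]; print("rim",circ(p),np.percentile(p[:,2],[5,95]))
t=get_image("top")["frame"]; s=get_image("scene")["frame"]
tt=cv2.resize(t[150:290,130:410],(400,200)); ss=cv2.resize(s[130:270,120:400],(400,200))
cv2.imwrite("pics/w8.png",np.hstack([cv2.resize(d,(400,400)),np.vstack([tt,ss])]))
E
```

```text
21.75 [ 468.99009012 -136.30619278  200.18448475]
rim [511.52905964  39.91511547  28.96559971] [112.62186884 118.49594598]
```

View pics/w8.png

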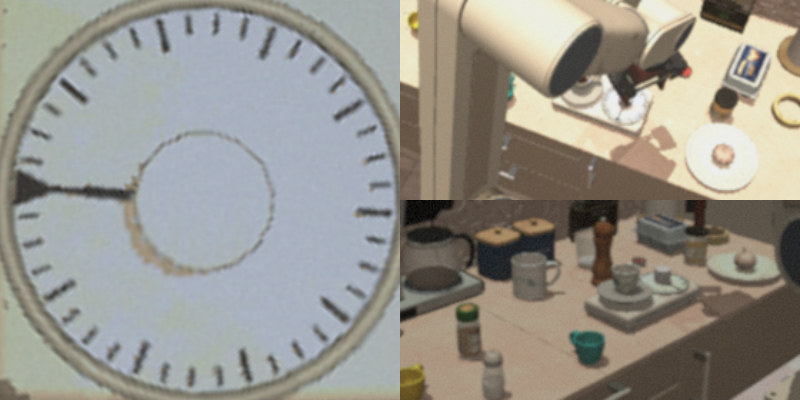

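The wedge apex at (48,188) is now in line with the needle (tip at (50,188)). The cup stands upright on the pan, the garlic is on the plate, and the bystanders are in place. I hand it in.

```bash
python3 -c "
from workcell import close_job; print(close_job())"
```

```text
the job is handed in; nothing more can be done
None
```

The job is handed in at about 22 s: the garlic is on the plate, the cup stands upright and released on the pan, the zero mark lines up with the needle in the last picture, and I saw no bystander moved.

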